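# Swap the wash cups on the parts shaker and fold the bails down

### The job

On the parts shaker the round and the square steel wash cup stand in each other's dock. Without lifting or tipping them, slide one onto the black parking pad, slide the other fully home into the dock of its own shape, then slide the parked one fully home into its dock. Only when both are home, fold both wire bails fully down over the cups, and leave the brass fitting, the solenoid and the screwdriver where they are.

Things in the scene. Friction and masses are not known exactly. Their poses are not given: they have to be found in the camera images.
- round_cup_center (a point): centre (half-way up) of the round wash cup: an open straight-sided steel cup, 84 mm outside diameter, 40 mm tall, walls and floor 4 mm thick (76 mm inside), empty, about 0.35 kg. It slides easily on the slick deck (friction about 0.3) and can be dragged by fingers lowered inside it. z up
- square_cup_center (a point): centre (half-way up) of the square wash cup: an open steel box, 80 x 80 mm outside, 40 mm tall, walls and floor 4 mm thick (72 mm inside), empty, about 0.35 kg. Slides and can be dragged in the same way. x and y along its sides, z up
- round_home (a point): home point of the round dock: on the deck, under the centre of the round cup when it is pushed back against the fence. The dock is a half-circle fence of dark steel, 16 mm high, around the rear half of the cup, open to the robot, 5 to 9 mm wider than the cup, its flared mouth 115 mm wide ending 31 mm in front of this point. x points to the back of the dock (the way to seat a cup), z up
- square_home (a point): home point of the square dock: on the deck, under the centre of the square cup when it is pushed back against the fence. The dock is a three-sided square fence of dark steel, 16 mm high, around the rear half of the cup, open to the robot, 5 to 9 mm wider than the cup, its flared mouth 115 mm wide ending 31 mm in front of this point. x points to the back of the dock (the way to seat a cup), z up
- pad_center (a point): centre of the parking pad, a black 110 mm square flush in the deck (30 mm above the bench). x points away from the robot square to the row, y along the row, z up. The docks and the pad stand in one row, in any order, 145 mm apart, within 10 mm of one line; the deck is bare for 190 mm in front of that line, so that a cup can pass in front of another
- round_bail (a joint): hinge angle (rad) of the round dock's bail: 0 upright, negative leans back (away from the robot, stop at -0.6), 1.5 folded down over the cup, at its stop. Stiff: it stays where it is left; it yields to under 2 N at the crossbar. The hinge lies 52 mm behind the dock's home point, 45 mm above the deck, between two ears 52 mm high
- square_bail (a joint): hinge angle (rad) of the square dock's bail: 0 upright, negative leans back (away from the robot, stop at -0.6), 1.5 folded down over the cup, at its stop. Stiff: it stays where it is left; it yields to under 2 N at the crossbar. The hinge lies 52 mm behind the dock's home point, 45 mm above the deck, between two ears 52 mm high
- round_bar (a point): middle of the crossbar of the round dock's bail. The bail is a U of steel wire 7 mm thick; the crossbar is 60 mm long, parallel to the hinge (the dock's y axis) and 65 mm from it. Upright it is 110 mm above the deck; folded down it is about 50 mm above the deck (just over the cup's rim) and 13 mm nearer the robot than the dock's home point
- square_bar (a point): middle of the crossbar of the square dock's bail. The bail is a U of steel wire 7 mm thick; the crossbar is 60 mm long, parallel to the hinge (the dock's y axis) and 65 mm from it. Upright it is 110 mm above the deck; folded down it is about 50 mm above the deck (just over the cup's rim) and 13 mm nearer the robot than the dock's home point
- fitting: brass hose fitting, 26 mm diameter, 32 mm tall, standing on the deck behind the row of docks; origin under its centre. Leave it alone
- solenoid: small black solenoid coil with a brass stub, 26 mm square, 36 mm tall, standing on the deck behind the row of docks; origin under its centre. Leave it alone
- screwdriver: screwdriver lying on the bench left of the shaker; origin under its middle. Leave it alone
Mind the look-alikes: they are no part of the job. Leave any orange look-alike of the part that bears square_cup_center alone. Leave any green look-alike of the part that bears round_cup_center alone.

How it is judged:
On the way, in this order (a step that is already met when the one before it is completed fails the run):
1. one cup stands on the parking pad (((horizontal distance between round_cup_center and pad_center below 0.03 m and angle between round_cup_center's own z axis and vertical below 0.08 rad) or (horizontal distance between square_cup_center and pad_center below 0.03 m and angle between square_cup_center's own z axis and vertical below 0.08 rad))), for 0.2 s.
2. the other cup is home in its own dock while the first is still parked ((((horizontal distance between round_cup_center and round_home below 0.01 m and angle between round_cup_center's own z axis and vertical below 0.08 rad) and (horizontal distance between square_cup_center and pad_center below 0.03 m and angle between square_cup_center's own z axis and vertical below 0.08 rad)) or ((horizontal distance between square_cup_center and square_home below 0.01 m and angle between square_cup_center's own z axis and vertical below 0.08 rad and (angle between the x axis of square_cup_center and the x axis of square_home, either way round below 0.12 rad or angle between the x axis of square_cup_center and the y axis of square_home, either way round below 0.12 rad)) and (horizontal distance between round_cup_center and pad_center below 0.03 m and angle between round_cup_center's own z axis and vertical below 0.08 rad)))), for 0.2 s.
3. both cups are home in their own docks, both bails still up (horizontal distance between round_cup_center and round_home below 0.01 m and angle between each of round_cup_center, square_cup_center's own z axis and vertical below 0.08 rad and horizontal distance between square_cup_center and square_home below 0.01 m and (angle between the x axis of square_cup_center and the x axis of square_home, either way round below 0.12 rad or angle between the x axis of square_cup_center and the y axis of square_home, either way round below 0.12 rad) and value of joint each of round_bail, square_bail below 0.5 rad), for 0.2 s.
At the end, for the whole second after the job is handed in: the round cup's centre is within 10 mm of the round dock's home point and the square cup's within 10 mm of the square dock's, both upright (within 0.08 rad), the square cup's sides within 0.12 rad of its dock's, and both bails folded down past 1.38 rad (horizontal distance between round_cup_center and round_home below 0.01 m and angle between each of round_cup_center, square_cup_center's own z axis and vertical below 0.08 rad and horizontal distance between square_cup_center and square_home below 0.01 m and (angle between the x axis of square_cup_center and the x axis of square_home, either way round below 0.12 rad or angle between the x axis of square_cup_center and the y axis of square_home, either way round below 0.12 rad) and value of joint each of round_bail, square_bail above 1.38 rad); the robot touches nothing.
It fails at once if a cup is lifted off the deck (13 mm or more) or tipped over 0.35 rad (height (world z) of any of round_cup_center, square_cup_center above 0.063 m or angle between any of round_cup_center, square_cup_center's own z axis and vertical above 0.35 rad).
It fails at once if a bystanding thing is moved by more than 30 mm (distance of any of fitting, solenoid, screwdriver from where it was at the start of the episode above 0.03 m).
It also fails if it takes over 72 s, if anything falls off the work surface, if the arm or the gripper's body presses on something with over 40 N, if the wrist force passes 120 N, or if a joint passes its speed limit or range.

### The arm

A 7-joint arm with a two-finger parallel gripper is mounted at the origin on the work surface. World frame = base frame: x ahead of the robot, y to its left, z up, the work surface at z = 0. Lengths are in m, angles in rad, forces in N, time in s.
With the tool pointing down it reaches from about 0.4 to 0.875 m from the base axis. Payload 19.3 kg.
Tool frame: the origin (TCP) lies at the very end of the fingers, on their centre line; the grasp point (between the pads) lies 19 mm behind it; z points along the fingers, y is the line along which they close (so a half turn about z gives the same grasp; the last joint's range is limited). The gripper opens to 85 mm and grips with 20 to 120 N. Pads are 22 mm wide; open, the fingers measure 114 mm over their backs; the gripper's body (76 mm by 85 mm) begins 54 mm behind the grasp point. The pads swing forward as they close: fully open they stand 13 mm farther back than shut.
Start: joints at [1.041, 0.521, -0.036, 1.599, 0.021, 1.021, -0.113], TCP at [0.277, -0.56, 0.231] pointing down, gripper open.
Joint ranges: [-2.91, 2.91], [-0.3, 2.13], [-1.5, 1.42], [0.17, 2.43], [-1.26, 4.41], [0.16, 1.93], [-2.52, 2.52]. Speed limits (rad/s): [1.89, 1.89, 2.39, 2.39, 3.01, 3.01, 3.01].

### API

Orientations are given as [roll, pitch, yaw] about the fixed x, y, z axes, in that order (R = Rz(yaw) Ry(pitch) Rx(roll)).
In Python, from workcell import bot gives the robot as it stands.
- The arm moves only by the tool carry_out, never from a script. Its argument "rows" is a list that holds one entry, the list of rows, each a list of 4 numbers: the shift along the tool's x, y, z in m, then the turn about the tool's z in degrees. In form: [[[x, y, z, twist], ...]]. A call has 1 to 12 rows; each row is the pose to reach, as a shift and turn from the pose commanded when the call began, along the tool's axes at that moment; what a row does not reach only later rows make up. A row lasts 1/12 s, in which the tool goes at most 41.7 mm and 7.16 degrees, less where a joint would pass 70% of its speed; a pose out of reach is approached as far as the arm can. A call with a gripper value outside its range is refused whole. "grip" is the finger opening in m, from 0 to 0.0854, set as the call begins (left out, the last holds). The fingers move at their own pace and stop on an object; "grip_force" is the grip in N (left out, the last holds). Time passes only in rows, so rows that repeat a pose let the fingers close. It gives the time, the measured TCP pose, the force, the opening and the grip force at its end, in the units of the state.
- bot.observe(): the state, without advancing time (a new reading comes with each control period).
- bot.grab_frame(name): name is "scene" or "top" or "wrist"; returns a dict with "pixels" (480x640x3 uint8, red, green, blue), "K" (3x3 intrinsics, pixels), "pose" (4x4, takes a point from camera to world coordinates). Camera axes: x right, y down, z forward; pixel columns grow to the right and rows downward; lengths in m; the calibration is good to about 2 mm. A picture is of the moment at which its call begins. There is no depth.
- bot.job_done(): hands the job in; it is judged then, once.
Trained networks look in a picture, given as the dict that the camera call returned (one of the last four; its "shot" number tells which), for a name from the list of things; names that differ only in an ending like _2 or _b are one class to them, and where a whole thing is asked for, a point or a joint stands for the part that bears it (a point fixed in the world has none). Each returns a list of dicts, best first, with "conf" (0 to 1); they miss things now and then, are a little off and sometimes report something else, mostly with a low value. They report only what shows in the picture. A call takes as long as a camera call. They do not tell look-alikes from the thing itself.
- bot.look_for(picture, label): "position" ([column, row] in pixels, amid what is visible of it).
- bot.regions_of(picture, label): "region" (480x640 bool, what is visible of it) and "position" ([column, row] in pixels, amid what is visible of it).
- bot.spot_point(picture, label): "position" ([column, row] in pixels: a listed point, or the origin of a listed thing).
The state is a dict: "clock": time; "qpos": joint angles; "qd": joint speeds; "joint_efforts": joint torques, N m; "position": TCP position; "tool_rot": TCP orientation; "force": force on the tool from outside, world axes, zero at the start; "moment": the same for the moment, N m; "grip_width": finger opening in m; "finger_force": force on a finger pad.
Only numpy, scipy, OpenCV 4.12 (cv2) and the standard library are available. Lean on these libraries where they do the work, as an engineer would, in place of code of your own. Each camera call takes 0.05 s, during which the arm holds its last target. There are 200 camera calls.

## Working session

There is one attempt and no reset: what is moved stays moved. The work goes in short steps, Python scripts to look and compute and a tool call to move; the robot and the scene stay as the last step left them, time stands still between calls to the robot, and variables do not carry over. Pictures are saved under pics/ and viewed, at most 10 in all, crops included, and the job is handed in when it is done.

Besides the shell and the picture viewer there is one more tool, called after ">>>" in YAML: its name, and indented under it one key for each argument. carry_out: Moves the arm, as the interface text tells. Its arguments: {"type":"object","properties":{"rows":{"type":"array","items":{"type":"array","items":{"type":"array","items":{"type":"number"}}}},"grip":{"type":"number"},"grip_force":{"type":"number"}},"required":["rows"]}

```bash
mkdir -p pics; cat > h.py <<'E'
import numpy as np, cv2
from workcell import bot
def world(f,px,z):
    K=f["K"];T=np.array(f["pose"]);d=T[:3,:3]@np.linalg.solve(K,[px[0],px[1],1.]);o=T[:3,3]
    return (o+d*(z-o[2])/d[2])
def save(f,n): cv2.imwrite("pics/"+n,cv2.cvtColor(f["pixels"],cv2.COLOR_RGB2BGR))
Z=dict(round_cup_center=.05,square_cup_center=.05,round_home=.03,square_home=.03,pad_center=.03,round_bar=.14,square_bar=.14,fitting=.03,solenoid=.03,screwdriver=0.)
def spots(f,names=Z):
    for n in names:
        for r in bot.spot_point(f,n)[:3]:
            print(n,round(r["conf"],2),np.round(r["position"]),np.round(world(f,r["position"],Z[n]),3))
E
python3 - <<'E'
from h import *
s=bot.observe();print({k:np.round(v,3) for k,v in s.items()})
for c in("top","scene"):
    f=bot.grab_frame(c);save(f,c+"0.png");print(c,np.round(f["pose"],3).tolist());spots(f)
E
```

```text
{'clock': np.float64(0.0), 'qpos': array([ 1.041,  0.522, -0.036,  1.6  ,  0.021,  1.021, -0.113]), 'qd': array([ 0.   , -0.   , -0.001, -0.002,  0.   , -0.001, -0.001]), 'joint_efforts': array([-0.0000e+00, -9.2712e+01,  1.9800e+00, -3.6992e+01,  1.8000e-02,
        8.0000e-03,  0.0000e+00]), 'position': array([ 0.277, -0.56 ,  0.231]), 'tool_rot': array([-3.14,  0.  ,  0.46]), 'force': array([ 0.455, -1.092, -0.392]), 'moment': array([ 0.043,  0.006, -0.022]), 'finger_force': np.float64(0.0), 'grip_width': np.float64(0.086)}
top [[-0.012, -0.982, 0.19, 0.269], [-1.0, 0.011, -0.007, 0.004], [0.005, -0.19, -0.982, 1.451], [0.0, 0.0, 0.0, 1.0]]
round_cup_center 0.87 [468. 230.] [ 0.586 -0.363  0.05 ]
round_cup_center 0.83 [370. 237.] [ 0.571 -0.115  0.05 ]
round_cup_center 0.7 [413. 350.] [ 0.291 -0.21   0.05 ]
square_cup_center 0.89 [243. 152.] [0.8   0.207 0.05 ]
square_cup_center 0.57 [250. 245.] [0.554 0.186 0.05 ]
round_home 0.94 [254. 228.] [0.604 0.178 0.03 ]
pad_center 0.3 [366. 200.] [ 0.675 -0.11   0.03 ]
round_bar 0.55 [248. 190.] [0.67 0.18 0.14]
square_bar 0.49 [370. 201.
[... 406 characters left out ...]
und_cup_center 0.58 [141. 365.] [ 0.634 -0.378  0.05 ]
square_cup_center 0.93 [398. 246.] [0.56  0.178 0.05 ]
square_cup_center 0.67 [490. 330.] [0.834 0.188 0.05 ]
round_home 0.77 [409. 262.] [0.594 0.184 0.03 ]
round_home 0.54 [462. 230.] [0.555 0.351 0.03 ]
square_home 0.59 [278. 301.] [ 0.577 -0.106  0.03 ]
square_home 0.26 [396. 296.] [0.667 0.104 0.03 ]
pad_center 0.93 [343. 282.] [0.587 0.033 0.03 ]
round_bar 0.72 [436. 249.] [0.69  0.165 0.14 ]
round_bar 0.71 [274. 291.] [ 0.659 -0.146  0.14 ]
square_bar 0.76 [290. 281.] [ 0.648 -0.11   0.14 ]
fitting 0.59 [397. 301.] [0.679 0.098 0.03 ]
solenoid 0.56 [333. 321.] [ 0.672 -0.038  0.03 ]
screwdriver 0.71 [464. 232.] [0.532 0.381 0.   ]
```

View pics/top0.png

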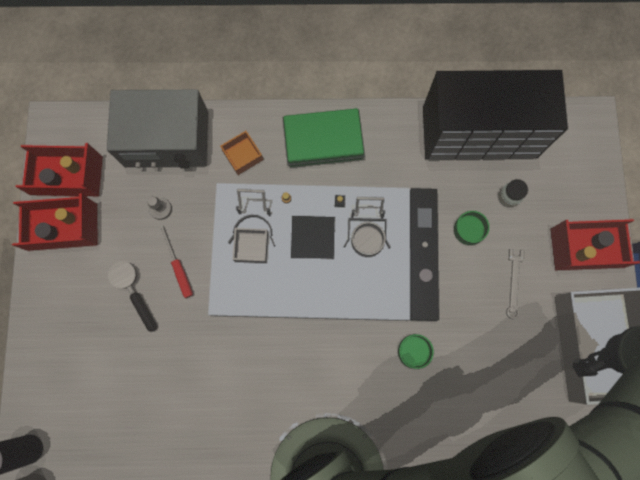

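View pics/scene0.png

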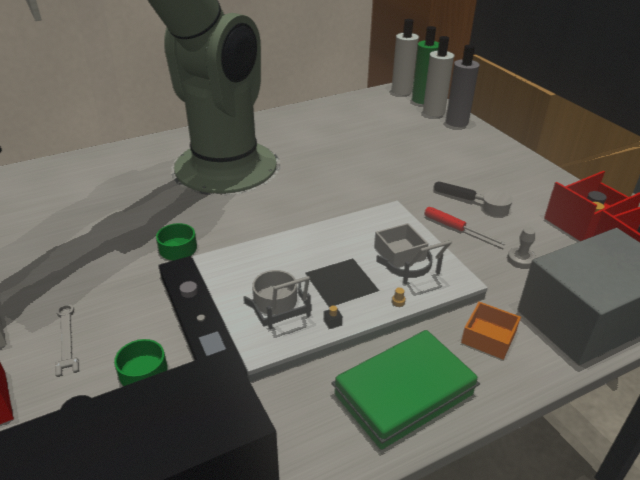

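Top view: the steel square cup is at (250,245) in the left (round) dock. The steel round cup is at (370,238) in the right (square) dock, and the pad is at (313,237) between them. Look-alikes to leave are the green cups at (471,228) and (414,350) and the orange box at (242,152). The scene view agrees: steel round cup at (275,293), steel square cup at (400,245). I choose the two steel cups on the deck and will check them from close by.

>>> carry_out:
  rows:
    - [[0.03,-0.02,-0.02,-7],[0.06,-0.05,-0.04,-14],[0.1,-0.07,-0.06,-21],[0.13,-0.1,-0.08,-28],[0.17,-0.13,-0.1,-35],[0.2,-0.15,-0.12,-42],[0.24,-0.18,-0.12,-49],[0.27,-0.2,-0.12,-56],[0.3,-0.23,-0.12,-63.6],[0.33,-0.25,-0.12,-63.6],[0.36,-0.28,-0.12,-63.6],[0.39,-0.305,-0.12,-63.6]]
  grip: 0.03

```text
clock: 2.1
position: [0.4832, -0.1321, 0.3516]
tool_rot: [3.141, 0.0, 1.57]
force: [1.9, 0.1, 0.1]
grip_width: 0.0302
finger_force: 0.0
```

```bash
cat >> h.py <<'E'
def rect(f,mask,z,near):
    "min-area rectangle, in world coords at height z, of the mask blob nearest world xy"
    best=None
    for c in cv2.findContours(mask.astype(np.uint8),cv2.RETR_EXTERNAL,cv2.CHAIN_APPROX_NONE)[0]:
        if cv2.contourArea(c)<300: continue
        w=np.array([world(f,p[0],z)[:2] for p in c]);r=cv2.minAreaRect((w*1000).astype(np.float32))
        d=np.hypot(*(np.array(r[0])/1000-near))
        if best is None or d<best[0]: best=(d,r)
    return best
E
python3 - <<'E'
from h import *
s=bot.observe();print(np.round(s["position"],3),np.round(s["tool_rot"],3),np.round(s["qpos"],2),s["clock"],s["grip_width"])
for c in("top","wrist"):
    f=bot.grab_frame(c);save(f,c+"1.png");print(c);spots(f)
    g=f["pixels"].max(2); print(rect(f,g<60,.03,[.585,.035]))
    g=f["pixels"].min(2); print(rect(f,g>150,.03,[.55,.05]))
E
```

```text
[ 0.483 -0.132  0.352] [3.141 0.    1.57 ] [ 0.54  0.23 -0.48  1.74  0.11  1.2   0.03] 2.1 0.030204996862874957
top
round_cup_center 0.83 [465. 228.] [ 0.593 -0.355  0.05 ]
round_cup_center 0.76 [369. 233.] [ 0.581 -0.112  0.05 ]
square_cup_center 0.75 [249. 244.] [0.558 0.188 0.05 ]
square_cup_center 0.58 [244. 153.] [0.797 0.206 0.05 ]
round_home 0.61 [254. 231.] [0.594 0.179 0.03 ]
round_bar 0.58 [251. 189.] [0.673 0.174 0.14 ]
square_bar 0.55 [367. 199.] [ 0.645 -0.102  0.14 ]
fitting 0.55 [284. 200.] [0.675 0.103 0.03 ]
solenoid 0.65 [341. 203.] [ 0.667 -0.043  0.03 ]
screwdriver 0.76 [177. 260.] [0.527 0.379 0.   ]
(np.float64(0.1949078299249228), ((666.7246704101562, -141.94671630859375), (30.903894424438477, 186.6095428466797), 88.44091033935547))
(np.float64(0.022625459626258677), ((547.42822265625, 72.47882080078125), (424.0093994140625, 337.9880065917969), 87.93001556396484))
wrist
round_cup_center 0.81 [156. 251.] [ 0.301 -0.209  0.05 ]
round_cup_center 0.76 [406. 364.] [ 0.595 -0.36   0.05 ]
round_cup_center 0.61 [396. 160.] [ 0.567 -0.108  0.05 ]
round_home 0.61 [414.  19.] [0.581 0.028 0.03 ]
pad_center 0.77 [414.  16.] [0.58  0.031 0.03 ]
square_bar 0.66 [512. 178.] [ 0.65  -0.113  0.14 ]
square_bar 0.34 [411.  19.] [0.555 0.009 0.14 ]
solenoid 0.93 [495.  91.] [ 0.671 -0.04   0.03 ]
(np.float64(0.024851802709448242), ((579.5811767578125, 10.746166229248047), (72.18634796142578, 109.30772399902344), 88.3552017211914))
(np.float64(0.1252812710591563), ((587.2056884765625, -69.629150390625), (394.7415466308594, 712.421142578125), 46.76863479614258))
```

View pics/wrist1.png

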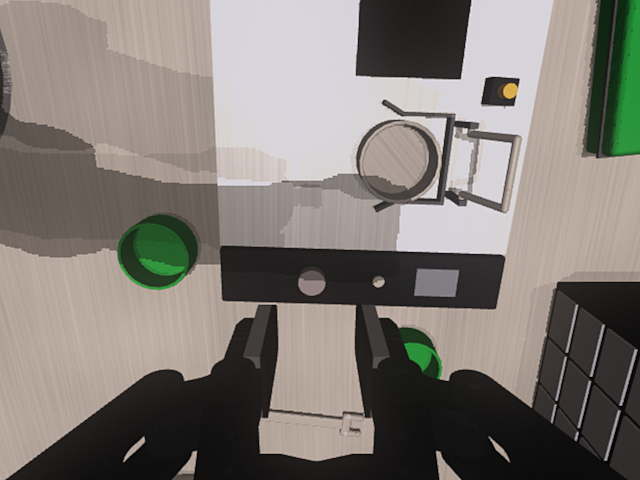

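The wrist view confirms that the steel round cup at (398,160) is in the square fence. The pad is at (412,30), the bail at (500,170) leans back, and the solenoid is at (500,92). The green cups at (157,252) and (415,350) are off the deck.

>>> carry_out:
  rows:
    - [[0.02,0.04,0.04,1.6],[0.023,0.044,0.08,1.6],[0.023,0.044,0.12,1.6],[0.023,0.044,0.16,1.6],[0.023,0.044,0.2,1.6],[0.023,0.044,0.24,1.6],[0.023,0.044,0.25,1.6],[0.023,0.044,0.25,1.6]]

```text
clock: 3.87
position: [0.5248, -0.1105, 0.0975]
tool_rot: [-3.136, -0.001, 1.542]
force: [-0.5, 0.3, -0.3]
grip_width: 0.0305
finger_force: 0.0
```

```bash
python3 - <<'E'
from h import *
s=bot.observe();print(np.round(s["position"],3),np.round(s["tool_rot"],3),s["clock"],s["grip_width"])
f=bot.grab_frame("wrist");save(f,"wrist2.png");spots(f,["round_cup_center","square_home","pad_center"])
E
```

```text
[ 0.525 -0.11   0.098] [-3.136e+00 -1.000e-03  1.542e+00] 3.8667 0.030495227513847468
round_cup_center 0.82 [404. 272.] [ 0.568 -0.109  0.05 ]
```

View pics/wrist2.png

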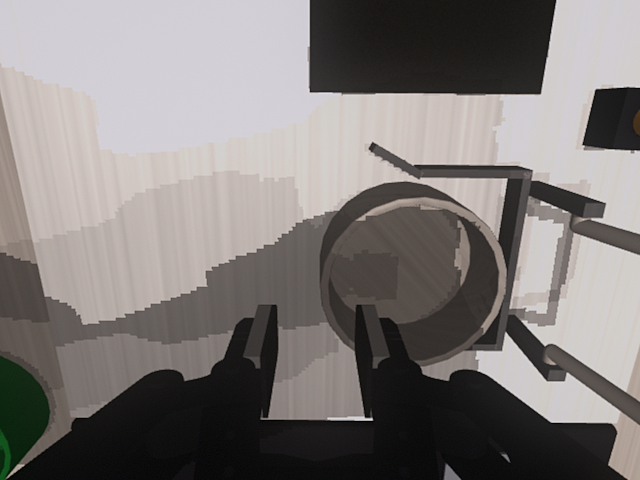

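The close wrist view shows the round cup at (410,270) with its front wall at column ~325, between the fingers at columns 270 and 365. I'll lower straight down and pinch that wall.

>>> carry_out:
  rows:
    - [[0,0.003,0.03,0],[0,0.003,0.046,0],[0,0.003,0.046,0],[0,0.003,0.046,0]]

```text
clock: 4.4
position: [0.5304, -0.1111, 0.0564]
tool_rot: [3.141, 0.0, 1.542]
force: [-0.3, 0.1, 0.2]
grip_width: 0.0297
finger_force: 0.0
```

>>> carry_out:
  rows:
    - [[0,0,0,0],[0,0,0,0],[0,0,0,0],[0,0,0,0],[0,0,0,0],[0,0,0,0]]
  grip: 0.0
  grip_force: 30

```text
clock: 4.9
position: [0.5313, -0.1103, 0.0569]
tool_rot: [3.138, -0.001, 1.543]
force: [0.8, 4.2, 9.7]
grip_width: 0.0047
finger_force: 28.7
```

>>> carry_out:
  rows:
    - [[0,-0.01,0,0],[0,-0.03,0,0],[0,-0.05,0,0],[0,-0.07,0,0],[0,-0.085,0,0],[0.015,-0.088,0,0],[0.04,-0.088,0,0],[0.065,-0.088,0,0],[0.09,-0.088,0,0],[0.115,-0.088,0,0],[0.132,-0.088,0,0],[0.139,-0.088,0,0]]

```text
clock: 5.9
position: [0.4472, 0.0328, 0.0566]
tool_rot: [3.139, -0.001, 1.544]
force: [0.0, -4.0, 12.8]
grip_width: 0.0045
finger_force: 31.4
```

>>> carry_out:
  rows:
    - [[0,0.01,0,0],[0,0.03,0,0],[0,0.05,0,0],[0,0.07,0,0],[0,0.085,0,0],[0,0.094,0,0],[0,0.096,0,0],[0,0.096,0,0],[0,0.096,0,0]]

```text
clock: 6.65
position: [0.5433, 0.0277, 0.0566]
tool_rot: [3.139, -0.0, 1.542]
force: [1.6, 0.9, 5.0]
grip_width: 0.0042
finger_force: 30.2
```

>>> carry_out:
  rows:
    - [[0,0,0,0],[0,0,0,0],[0,0,0,0],[0,0,-0.02,0],[0,0,-0.05,0],[0,0,-0.09,0],[0.04,-0.01,-0.12,0],[0.08,-0.02,-0.12,0],[0.1,-0.03,-0.12,0],[0.1,-0.03,-0.12,0]]
  grip: 0.03

```text
clock: 7.48
position: [0.513, 0.1345, 0.1764]
tool_rot: [3.141, -0.003, 1.548]
force: [0.3, 0.7, -0.1]
grip_width: 0.03
finger_force: 0.0
```

```bash
python3 - <<'E'
from h import *
s=bot.observe();print(np.round(s["position"],3),np.round(s["tool_rot"],3),s["clock"],s["grip_width"])
f=bot.grab_frame("wrist");save(f,"wrist3.png");spots(f,["round_cup_center","square_cup_center","round_home","pad_center","round_bar","fitting"])
f=bot.grab_frame("top");print("top");spots(f,["round_cup_center","square_cup_center","round_home","square_home","pad_center"])
E
```

```text
[0.513 0.135 0.176] [ 3.141e+00 -3.000e-03  1.548e+00] 7.4833 0.0299755046252719
round_cup_center 0.56 [413. 364.] [0.584 0.029 0.05 ]
square_cup_center 0.9 [379. 158.] [0.554 0.183 0.05 ]
round_home 0.22 [543. 269.] [0.682 0.096 0.03 ]
fitting 0.65 [543. 271.] [0.682 0.094 0.03 ]
top
round_cup_center 0.94 [314. 230.] [0.59  0.025 0.05 ]
round_cup_center 0.8 [413. 354.] [ 0.283 -0.21   0.05 ]
square_cup_center 0.6 [242. 156.] [0.79  0.211 0.05 ]
square_cup_center 0.4 [247. 243.] [0.559 0.192 0.05 ]
round_home 0.4 [244. 241.] [0.57  0.204 0.03 ]
```

View pics/wrist3.png

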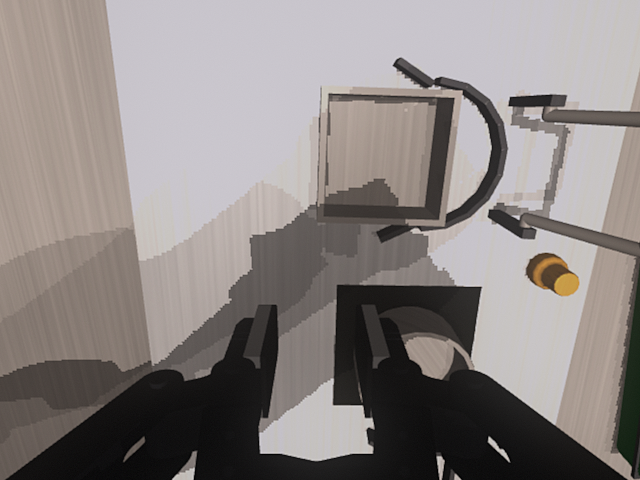

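The view shows the round cup at (430,345) standing on the pad. The square cup's rim corners are at (322,86), (462,92), (445,226) and (317,220), resting against the round fence.

```bash
cat >> h.py <<'E'
from scipy.spatial.transform import Rotation as Ro
def T(p,rpy):
    M=np.eye(4);M[:3,:3]=Ro.from_euler("xyz",rpy).as_matrix();M[:3,3]=p;return M
E
python3 - <<'E'
from h import *
s=bot.observe();f=bot.grab_frame("wrist")
for p in[(322,86),(462,92),(445,226),(317,220)]: print(np.round(world(f,p,.07),4))
print("round fence apex inner/outer",[np.round(world(f,p,.046),4) for p in[(492,150),(506,150)]],"mouth",[np.round(world(f,p,.046),4) for p in[(400,60),(381,238)]], "ears",[np.round(world(f,p,.082),4) for p in[(565,99),(492,215)]])
H=np.linalg.inv(T(s["position"],s["tool_rot"]))@f["pose"]; np.save("H.npy",H)
g=dict(K=f["K"],pose=T([.5248,-.1105,.0990],[3.141,-.001,1.542])@H)
for n,p,z in[("rimL",(320,272),.07),("rimR",(505,268),.07),("fence rear top outer corner",(530,168),.046),("inner corner",(512,178),.046),("lower inner",(497,345),.046),("lower outer",(502,350),.046),("mouth tip",(371,146),.046)]: print(n,np.round(world(g,p,z),4))
E
```

```text
[0.5206 0.2194 0.07  ]
[0.5991 0.214  0.07  ]
[0.5949 0.1359 0.07  ]
[0.5156 0.1421 0.07  ]
round fence apex inner/outer [array([0.6292, 0.1788, 0.046 ]), array([0.6382, 0.1786, 0.046 ])] mouth [array([0.5682, 0.2338, 0.046 ]), array([0.5591, 0.1215, 0.046 ])] ears [array([0.6506, 0.2086, 0.082 ]), array([0.6182, 0.1453, 0.082 ])]
rimL [ 0.5265 -0.1001  0.07  ]
rimR [ 0.6087 -0.1005  0.07  ]
fence rear top outer corner [ 0.6262 -0.0602  0.046 ]
inner corner [ 0.6183 -0.0647  0.046 ]
lower inner [ 0.621  -0.1551  0.046 ]
lower outer [ 0.6241 -0.1583  0.046 ]
mouth tip [ 0.5516 -0.048   0.046 ]
```

>>> carry_out:
  rows:
    - [[0.03,0.006,0,2],[0.046,0.006,0.01,2.3],[0.046,0.006,0.05,2.3],[0.046,0.006,0.085,2.3],[0.046,0.006,0.11,2.3],[0.046,0.006,0.12,2.3],[0.046,0.006,0.12,2.3],[0.046,0.006,0.12,2.3]]

```text
clock: 8.85
position: [0.5225, 0.1745, 0.056]
tool_rot: [3.141, -0.0, 1.502]
force: [0.2, 0.0, 0.2]
grip_width: 0.0299
finger_force: 0.0
```

>>> carry_out:
  rows:
    - [[0,0,0,0],[0,0,0,0],[0,0,0,0],[0,0,0,0],[0,0,0,0],[0,0,0,0]]
  grip: 0.0

```text
clock: 9.35
position: [0.5231, 0.1745, 0.0568]
tool_rot: [3.139, -0.001, 1.501]
force: [-1.1, -1.1, 8.7]
grip_width: 0.0034
finger_force: 31.7
```

>>> carry_out:
  rows:
    - [[-0.001,-0.01,0,0],[-0.002,-0.03,0,0],[-0.003,-0.05,0,0],[-0.005,-0.07,0,0],[-0.006,-0.083,0,0],[-0.012,-0.085,0,0],[-0.03,-0.083,0,0],[-0.055,-0.081,0,0],[-0.08,-0.08,0,0],[-0.11,-0.078,0,0],[-0.14,-0.075,0,0],[-0.17,-0.073,0,0]]

```text
clock: 10.35
position: [0.4393, 0.0092, 0.0568]
tool_rot: [3.137, -0.001, 1.503]
force: [0.7, 3.7, 11.6]
grip_width: 0.0028
finger_force: 32.1
```

>>> carry_out:
  rows:
    - [[-0.02,0.001,0,0],[-0.045,0.003,0,0],[-0.07,0.005,0,0],[-0.095,0.007,0,0],[-0.112,0.008,0,0],[-0.12,0.008,0,0],[-0.12,0.008,0,0],[-0.12,0.008,0,0]]

```text
clock: 11.02
position: [0.4386, -0.1122, 0.0568]
tool_rot: [3.138, 0.001, 1.499]
force: [0.5, -5.0, 13.5]
grip_width: 0.0031
finger_force: 32.4
```

```bash
python3 - <<'E'
from h import *
s=bot.observe();print(np.round(s["position"],3),np.round(s["tool_rot"],3),s["clock"],s["grip_width"])
f=bot.grab_frame("wrist");save(f,"wrist4.png");np.savez("w4.npz",K=f["K"],pose=f["pose"]);spots(f,["round_cup_center","square_cup_center","square_home","pad_center","square_bar"])
E
```

```text
[ 0.439 -0.112  0.057] [3.138e+00 1.000e-03 1.499e+00] 11.0167 0.0030773416143256124
square_cup_center 0.6 [408. 292.] [ 0.475 -0.104  0.05 ]
```

View pics/wrist4.png

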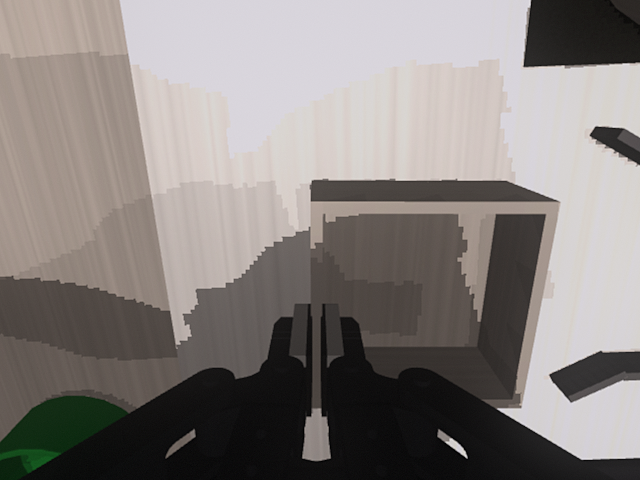

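The view shows the square cup held square to the fingers, with its rim spanning columns 311–559. The dock's mouth tips are at (592,133) and (551,378).

```bash
python3 - <<'E'
from h import *
f=np.load("w4.npz")
for n,p,z in[("tipL",(594,130),.046),("tipR",(551,377),.046),("bendR",(606,354),.046),("rim",(311,201),.07),("rim",(559,202),.07),("rim",(520,404),.07),("padedge",(525,66),.03),("padedge",(640,62),.03)]: print(n,np.round(world(f,p,z),4))
g=bot.grab_frame("top");im=g["pixels"][170:270,220:400];cv2.imwrite("pics/t.png",cv2.cvtColor(cv2.resize(im,None,fx=4,fy=4,interpolation=2),4));np.savez("t.npz",K=g["K"],pose=g["pose"])
E
```

```text
tipL [ 0.5425 -0.047   0.046 ]
tipR [ 0.5384 -0.1511  0.046 ]
bendR [ 0.5606 -0.1411  0.046 ]
rim [ 0.4403 -0.0602  0.07  ]
rim [ 0.5189 -0.0662  0.07  ]
rim [ 0.5131 -0.1436  0.07  ]
padedge [ 0.5236 -0.0232  0.03  ]
padedge [ 0.5667 -0.0248  0.03  ]
```

View pics/t.png

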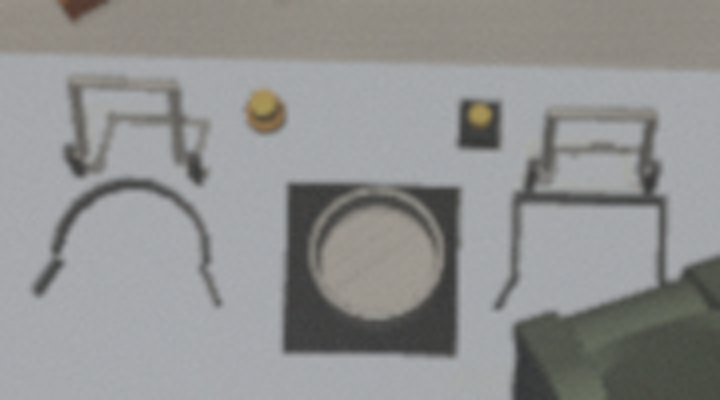

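The enlarged top view shows the square fence's rear bar from (514,196) to (665,202) and the round fence with its apex at (135,183). The round cup stands on the pad, and both bails are leaning back.

```bash
python3 - <<'E'
from h import *
f=np.load("t.npz")
for n,p,z in[("sqRearOuterL",(513,192),.046),("sqRearOuterR",(666,197),.046),("sqRearInner mid",(589,204),.046),("sideL",(516,275),.046),("mouthL",(498,307),.046),("sideR",(663,282),.046),("rd apex outer",(135,180),.046),("rd apex inner",(135,188),.046),("rd L",(58,255),.046),("rd R",(208,262),.046),("rd tipL",(38,293),.046),("rd tipR",(220,303),.046),("pad",(290,185),.03),("pad",(460,188),.03),("pad",(456,354),.03),("pad",(284,351),.03),("sqbar L",(552,112),.13),("sqbar R",(656,114),.13),("rdbar L",(70,80),.13),("rdbar R",(180,84),.13)]:
    print(n,np.round(world(f,(p[0]/4+220,p[1]/4+170),z),4))
E
```

```text
sqRearOuterL [ 0.6225 -0.0613  0.046 ]
sqRearOuterR [ 0.6183 -0.158   0.046 ]
sqRearInner mid [ 0.6142 -0.1092  0.046 ]
sideL [ 0.5688 -0.0621  0.046 ]
mouthL [ 0.5485 -0.0505  0.046 ]
sideR [ 0.5633 -0.1544  0.046 ]
rd apex outer [0.6329 0.1778 0.046 ]
rd apex inner [0.6277 0.1777 0.046 ]
rd L [0.5848 0.2256 0.046 ]
rd R [0.5793 0.1313 0.046 ]
rd tipL [0.5606 0.2376 0.046 ]
rd tipR [0.5529 0.1236 0.046 ]
pad [0.6327 0.0806 0.03  ]
pad [ 0.6296 -0.0281  0.03  ]
pad [ 0.5217 -0.024   0.03  ]
pad [0.5248 0.0845 0.03  ]
sqbar L [ 0.6505 -0.0817  0.13  ]
sqbar R [ 0.6486 -0.144   0.13  ]
rdbar L [0.6734 0.2072 0.13  ]
rdbar R [0.6702 0.1412 0.13  ]
```

>>> carry_out:
  rows:
    - [[-0.002,0.01,0,-1.4],[-0.002,0.025,0,-1.4],[-0.002,0.04,0,-1.4],[-0.001,0.055,0,-1.4],[-0.001,0.068,0,-1.4],[0,0.078,0,-1.4],[0,0.085,0,-1.4],[0,0.09,0,-1.4],[0,0.09,0,-1.4]]

```text
clock: 12.12
position: [0.5289, -0.1171, 0.0567]
tool_rot: [3.139, 0.0, 1.526]
force: [2.6, -0.7, 5.5]
grip_width: 0.003
finger_force: 31.4
```

>>> carry_out:
  rows:
    - [[0,0.003,0,0],[0,0.005,0,0],[0,0.007,0,0],[0,0.008,0,0],[0,0.008,0,0]]

```text
clock: 12.53
position: [0.5359, -0.1175, 0.0568]
tool_rot: [3.14, 0.001, 1.526]
force: [-2.2, 0.0, 8.3]
grip_width: 0.0031
finger_force: 31.8
```

>>> carry_out:
  rows:
    - [[0,0.001,0,0],[0,0.002,0,0],[0,0.003,0,0],[0,0.003,0,0],[0,0.003,0,0]]

```text
clock: 12.95
position: [0.5387, -0.1177, 0.0567]
tool_rot: [3.14, 0.001, 1.526]
force: [-2.4, 0.5, 8.4]
grip_width: 0.003
finger_force: 31.8
```

>>> carry_out:
  rows:
    - [[0,0.001,0,0],[0,0.002,0,0],[0,0.003,0,0],[0,0.003,0,0],[0,0.003,0,0]]

```text
clock: 13.37
position: [0.5418, -0.1178, 0.0567]
tool_rot: [3.14, 0.001, 1.526]
force: [-2.7, -0.1, 8.3]
grip_width: 0.0031
finger_force: 31.8
```

```bash
python3 - <<'E'
from h import *
s=bot.observe();print(np.round(s["position"],4),s["clock"])
f=bot.grab_frame("wrist");save(f,"wrist5.png");np.savez("w5.npz",K=f["K"],pose=f["pose"]);spots(f,["square_cup_center","square_home"])
E
```

```text
[ 0.5418 -0.1178  0.0567] 13.3667
```

View pics/wrist5.png

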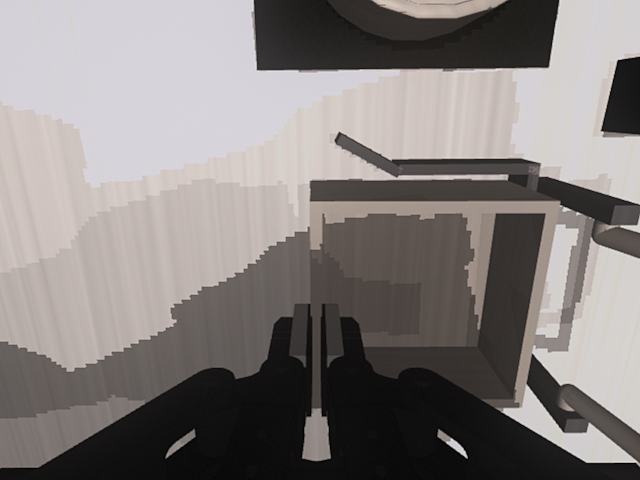

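```bash
python3 - <<'E'
from h import *
f=np.load("w5.npz")
for n,p,z in[("fence outer rear",(541,166),.046),("fence inner corner",(527,174),.046),("side inner front",(399,174),.046),("tip",(338,135),.046),("rim rear",(559,201),.07),("rim front",(311,201),.07),("cup bottom rear? top-outer edge",(508,181),.03)]: print(n,np.round(world(f,p,z),4))
E
```

```text
fence outer rear [ 0.6264 -0.0618  0.046 ]
fence inner corner [ 0.6216 -0.0645  0.046 ]
side inner front [ 0.5745 -0.0624  0.046 ]
tip [ 0.5524 -0.0474  0.046 ]
rim rear [ 0.6207 -0.0693  0.07  ]
rim front [ 0.5421 -0.0657  0.07  ]
cup bottom rear? top-outer edge [ 0.6223 -0.0699  0.03  ]
```

The wrist view shows the cup inside the fence, its rear rim at (559,202) within about 1 mm of the rear bar at (527,174). I'll nudge to confirm contact.

>>> carry_out:
  rows:
    - [[0,0.001,0,0],[0,0.002,0,0],[0,0.002,0,0],[0,0.002,0,0]]

```text
clock: 13.85
position: [0.5428, -0.118, 0.0567]
tool_rot: [3.142, 0.001, 1.526]
force: [-10.2, -0.3, 14.8]
grip_width: 0.0031
finger_force: 32.7
```

>>> carry_out:
  rows:
    - [[0,-0.001,0,0],[0,-0.001,0,0],[0,-0.001,0,0],[0,-0.001,-0.03,0],[0,-0.001,-0.065,0],[0.02,-0.003,-0.07,0],[0.05,-0.005,-0.07,0],[0.085,-0.006,-0.07,0],[0.12,-0.006,-0.07,0],[0.14,-0.006,-0.07,0],[0.146,-0.006,-0.07,0],[0.146,-0.006,-0.07,0]]
  grip: 0.03

```text
clock: 14.85
position: [0.5438, 0.0305, 0.1256]
tool_rot: [3.141, -0.001, 1.529]
force: [-0.7, -0.2, -0.1]
grip_width: 0.0301
finger_force: 0.0
```

```bash
python3 - <<'E'
from h import *
s=bot.observe();print(np.round(s["position"],4),s["clock"],s["grip_width"])
f=bot.grab_frame("wrist");spots(f,["square_cup_center","round_cup_center","round_home"])
f=bot.grab_frame("top");spots(f,["square_cup_center","round_cup_center","round_home"])
E
```

```text
[0.5438 0.0305 0.1256] 14.85 0.030095526772216073
square_cup_center 0.93 [383. 454.] [ 0.582 -0.111  0.05 ]
square_cup_center 0.91 [365. 233.] [ 0.581 -0.101  0.05 ]
square_cup_center 0.71 [178. 261.] [0.517 0.364 0.05 ]
round_cup_center 0.96 [467. 227.] [ 0.594 -0.36   0.05 ]
round_home 0.8 [253. 230.] [0.597 0.182 0.03 ]
```

>>> carry_out:
  rows:
    - [[0,0,0.03,0],[0,0,0.06,0],[0,0,0.07,0],[0,0,0.07,0],[0,0,0.07,0]]

```text
clock: 15.67
position: [0.5437, 0.0287, 0.0557]
tool_rot: [-3.141, -0.0, 1.526]
force: [-0.3, 0.2, 0.8]
grip_width: 0.0297
finger_force: 0.0
```

>>> carry_out:
  rows:
    - [[0,0,0,0],[0,0,0,0],[0,0,0,0],[0,0,0,0],[0,0,0,0],[0,0,0,0]]
  grip: 0.0

```text
clock: 16.17
position: [0.5444, 0.0286, 0.0566]
tool_rot: [3.14, -0.0, 1.526]
force: [-1.6, -0.7, 9.5]
grip_width: 0.0044
finger_force: 30.4
```

>>> carry_out:
  rows:
    - [[0,-0.01,0,0],[0,-0.03,0,0],[0,-0.055,0,0],[0,-0.08,0,0],[0,-0.098,0,0],[0.012,-0.1,0,0],[0.035,-0.1,0,0],[0.06,-0.1,0,0],[0.085,-0.1,0,0],[0.11,-0.1,0,0],[0.135,-0.1,0,0],[0.149,-0.1,0,0]]

```text
clock: 17.17
position: [0.4511, 0.185, 0.0565]
tool_rot: [3.139, -0.002, 1.528]
force: [0.3, -3.0, 10.8]
grip_width: 0.0045
finger_force: 30.9
```

```bash
python3 - <<'E'
from h import *
s=bot.observe();print(np.round(s["position"],4),s["clock"],s["grip_width"])
f=bot.grab_frame("wrist");save(f,"wrist6.png");np.savez("w6.npz",K=f["K"],pose=f["pose"]);spots(f,["round_cup_center","round_home"])
E
```

```text
[0.4511 0.185  0.0565] 17.1667 0.00450444595463194
round_cup_center 0.76 [413. 317.] [0.49  0.183 0.05 ]
```

View pics/wrist6.png

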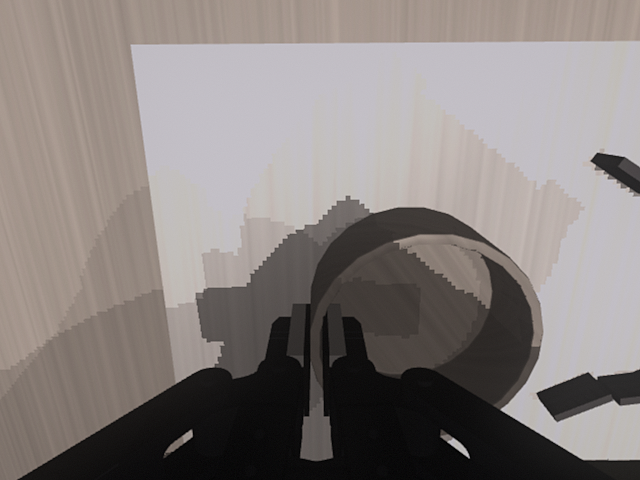

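The view shows the round cup at about (425,320), lined up between the round dock's mouth tips at (598,155) and (540,394). I'll push it in.

>>> carry_out:
  rows:
    - [[0,0.01,0,0],[0,0.025,0,0],[0,0.04,0,0],[0,0.055,0,0],[0,0.07,0,0],[0,0.08,0,0],[0,0.088,0,0],[0,0.093,0,0],[0,0.095,0,0],[0,0.095,0,0]]

```text
clock: 18.15
position: [0.5455, 0.1811, 0.0566]
tool_rot: [3.14, -0.005, 1.528]
force: [-4.9, 15.4, 7.5]
grip_width: 0.0044
finger_force: 34.3
```

>>> carry_out:
  rows:
    - [[0,0.001,0,0],[0,0.002,0,0],[0,0.003,0,0],[0,0.004,0,0],[0,0.004,0,0]]

```text
clock: 18.57
position: [0.5494, 0.1802, 0.0566]
tool_rot: [3.14, -0.004, 1.528]
force: [-1.3, 10.0, 4.7]
grip_width: 0.0044
finger_force: 34.3
```

>>> carry_out:
  rows:
    - [[0.002,0.001,0,0],[0.003,0.002,0,0],[0.003,0.003,0,0],[0.003,0.003,0,0]]

```text
clock: 18.9
position: [0.5514, 0.1817, 0.0565]
tool_rot: [-3.141, -0.001, 1.527]
force: [-13.7, 5.7, 16.6]
grip_width: 0.0044
finger_force: 32.1
```

>>> carry_out:
  rows:
    - [[0,0.001,0,0],[0,0.002,0,0],[0,0.003,0,0],[0,0.003,0,0]]

```text
clock: 19.23
position: [0.5523, 0.1823, 0.0565]
tool_rot: [-3.137, -0.001, 1.528]
force: [-27.2, 7.3, 26.6]
grip_width: 0.0046
finger_force: 33.5
```

>>> carry_out:
  rows:
    - [[0,-0.003,0,0],[0,-0.003,0,0],[0,-0.003,0,0],[0,-0.003,-0.02,0],[0,-0.003,-0.05,0],[0,-0.003,-0.085,0],[0,-0.003,-0.12,0],[0,-0.003,-0.155,0],[0,-0.003,-0.155,0]]
  grip: 0.03

```text
clock: 19.98
position: [0.555, 0.1812, 0.2169]
tool_rot: [3.133, -0.003, 1.525]
force: [0.1, 0.9, -0.2]
grip_width: 0.0303
finger_force: 0.0
```

```bash
python3 - <<'E'
from h import *
s=bot.observe();print(np.round(s["position"],4),s["clock"],s["grip_width"])
Z.update(round_bar=.133,square_bar=.138)
for c in("wrist","top","scene"):
    f=bot.grab_frame(c);save(f,c+"7.png");print(c);spots(f,["square_cup_center","square_home","round_cup_center","round_home","round_bar","square_bar"])
E
```

```text
[0.555  0.1812 0.2169] 19.9833 0.030289766644037323
wrist
square_cup_center 0.82 [630. 151.] [0.79  0.221 0.05 ]
round_cup_center 0.57 [365. 215.] [0.594 0.181 0.05 ]
round_bar 0.87 [516. 250.] [0.672 0.178 0.133]
top
square_cup_center 0.63 [363. 229.] [ 0.593 -0.097  0.05 ]
square_cup_center 0.62 [242. 153.] [0.797 0.21  0.05 ]
square_home 0.59 [370. 199.] [ 0.676 -0.118  0.03 ]
round_cup_center 0.98 [466. 232.] [ 0.583 -0.355  0.05 ]
round_cup_center 0.69 [414. 351.] [ 0.289 -0.214  0.05 ]
square_bar 0.56 [370. 199.] [ 0.645 -0.11   0.138]
scene
square_cup_center 0.92 [278. 299.] [ 0.591 -0.11   0.05 ]
square_cup_center 0.64 [492. 332.] [0.838 0.19  0.05 ]
square_home 0.8 [279. 304.] [ 0.584 -0.107  0.03 ]
round_cup_center 0.86 [406. 253.] [0.586 0.178 0.05 ]
round_cup_center 0.71 [181. 244.] [ 0.346 -0.222  0.05 ]
round_cup_center 0.58 [140. 365.] [ 0.631 -0.38   0.05 ]
round_home 0.7 [407. 262.] [0.59  0.181 0.03 ]
round_bar 0.47 [435. 250.] [0.685 0.167 0.133]
square_bar 0.68 [291. 281.] [ 0.647 -0.109  0.138]
```

>>> carry_out:
  rows:
    - [[0,0.03,0,0],[0,0.065,0,0],[0.003,0.1,0,0],[0.003,0.135,0,0],[0.003,0.158,0,0],[0.003,0.158,0.01,0],[0.003,0.158,0.045,0],[0.003,0.158,0.08,0],[0.003,0.158,0.097,0],[0.003,0.158,0.097,0]]
  grip: 0.0

```text
clock: 21.87
position: [0.708, 0.1757, 0.1085]
tool_rot: [-3.135, 0.002, 1.527]
force: [0.2, 0.6, 0.4]
grip_width: 0.0002
finger_force: 0.0
```

>>> carry_out:
  rows:
    - [[0,-0.02,0,0],[0,-0.04,0,0],[0,-0.055,0,0],[0,-0.068,0,0],[0,-0.08,0.002,0],[0,-0.09,0.008,0],[0,-0.097,0.014,0],[0,-0.102,0.02,0],[0,-0.106,0.025,0],[0,-0.106,0.025,0]]

```text
clock: 22.7
position: [0.604, 0.1812, 0.0875]
tool_rot: [-3.141, 0.0, 1.526]
force: [1.0, 0.1, 0.6]
grip_width: -0.0002
finger_force: 0.0
```

```bash
python3 - <<'E'
from h import *
s=bot.observe();print(np.round(s["position"],4),np.round(s["force"],1),s["clock"])
Z.update(round_bar=.1)
f=bot.grab_frame("wrist");save(f,"wrist8.png");spots(f,["round_bar","round_cup_center"])
f=bot.grab_frame("scene");save(f,"scene8.png");spots(f,["round_bar","round_cup_center"])
E
```

```text
[0.604  0.1812 0.0875] [1.  0.1 0.6] 22.7
round_bar 0.79 [263. 353.] [0.584 0.178 0.1  ]
round_bar 0.2 [459. 400.] [0.656 0.155 0.1  ]
round_cup_center 0.63 [288. 289.] [0.59 0.18 0.05]
round_bar 0.8 [409. 234.] [0.588 0.179 0.1  ]
round_cup_center 0.96 [406. 258.] [0.599 0.172 0.05 ]
round_cup_center 0.91 [177. 239.] [ 0.327 -0.223  0.05 ]
round_cup_center 0.9 [141. 362.] [ 0.627 -0.377  0.05 ]
```

>>> carry_out:
  rows:
    - [[0,0.008,0,0],[0,0.008,-0.02,0],[0,0.008,-0.045,0],[0,-0.01,-0.045,0],[0,-0.024,-0.045,0],[0,-0.024,-0.045,0],[0,-0.024,-0.03,0],[0,-0.024,-0.015,0],[0,-0.024,-0.005,0],[0,-0.024,0.002,0],[0,-0.024,0.006,0],[0,-0.024,0.006,0]]

```text
clock: 24.0
position: [0.5808, 0.1821, 0.0827]
tool_rot: [-3.141, 0.001, 1.526]
force: [-6.4, -2.9, 13.3]
grip_width: 0.0001
finger_force: 6.5
```

>>> carry_out:
  rows:
    - [[0,0,-0.03,0],[0,0,-0.07,0],[0,0,-0.105,0],[-0.02,0.01,-0.13,0],[-0.055,0.03,-0.13,0],[-0.09,0.05,-0.13,0],[-0.125,0.07,-0.13,0],[-0.16,0.09,-0.13,0],[-0.195,0.11,-0.13,0],[-0.23,0.122,-0.13,0],[-0.265,0.122,-0.13,0],[-0.287,0.122,-0.13,0]]

```text
clock: 25.0
position: [0.6898, -0.1147, 0.212]
tool_rot: [-3.141, 0.001, 1.523]
force: [-0.0, 0.1, 0.2]
grip_width: -0.0003
finger_force: 0.0
```

```bash
python3 - <<'E'
from h import *
s=bot.observe();print(np.round(s["position"],4),np.round(s["force"],1),s["clock"])
Z.update(round_bar=.08,square_bar=.138)
for c in("wrist","top"):
    f=bot.grab_frame(c);spots(f,["square_bar","round_bar","round_cup_center"])
E
```

```text
[ 0.6898 -0.1147  0.212 ] [-0.   0.1  0.2] 25.0
square_bar 0.63 [245. 256.] [ 0.65  -0.112  0.138]
square_bar 0.7 [368. 199.] [ 0.645 -0.105  0.138]
round_bar 0.63 [248. 232.] [0.581 0.186 0.08 ]
round_cup_center 0.78 [251. 228.] [0.599 0.184 0.05 ]
round_cup_center 0.65 [469. 231.] [ 0.585 -0.363  0.05 ]
```

>>> carry_out:
  rows:
    - [[0,0,0.03,0],[0,0,0.065,0],[0,0,0.09,0],[0,0,0.097,0],[0,0,0.097,0]]

```text
clock: 25.82
position: [0.6888, -0.1091, 0.1137]
tool_rot: [-3.139, -0.001, 1.527]
force: [-0.1, 1.3, 0.6]
grip_width: -0.0002
finger_force: 0.0
```

>>> carry_out:
  rows:
    - [[0,-0.015,0,0],[0,-0.03,0,0],[0,-0.045,0,0],[0,-0.058,0,0],[0,-0.07,0.002,0],[0,-0.08,0.008,0],[0,-0.087,0.014,0],[0,-0.092,0.02,0],[0,-0.096,0.026,0],[0,-0.096,0.026,0]]

```text
clock: 26.65
position: [0.5933, -0.1056, 0.0886]
tool_rot: [-3.141, -0.0, 1.526]
force: [0.1, -0.7, -0.6]
grip_width: -0.0001
finger_force: 0.0
```

```bash
python3 - <<'E'
from h import *
s=bot.observe();print(np.round(s["position"],4),np.round(s["force"],1),s["clock"])
Z.update(square_bar=.1)
for c in("wrist","scene"):
    f=bot.grab_frame(c);spots(f,["square_bar","square_cup_center"])
E
```

```text
[ 0.5933 -0.1056  0.0886] [ 0.1 -0.7 -0.6] 26.65
square_bar 0.73 [268. 357.] [ 0.575 -0.111  0.1  ]
square_cup_center 0.91 [290. 292.] [ 0.58  -0.109  0.05 ]
square_bar 0.67 [272. 268.] [ 0.559 -0.105  0.1  ]
square_cup_center 0.97 [275. 296.] [ 0.582 -0.112  0.05 ]
square_cup_center 0.88 [488. 333.] [0.838 0.182 0.05 ]
```

Folding as expected; now press it down from above.

>>> carry_out:
  rows:
    - [[0,0.008,0,0],[0,0.008,-0.02,0],[0,0.008,-0.045,0],[-0.003,-0.01,-0.045,0],[-0.003,-0.023,-0.045,0],[-0.003,-0.023,-0.045,0],[-0.003,-0.023,-0.03,0],[-0.003,-0.023,-0.015,0],[-0.003,-0.023,-0.005,0],[-0.003,-0.023,0.002,0],[-0.003,-0.023,0.007,0],[-0.003,-0.023,0.007,0]]

```text
clock: 27.95
position: [0.5709, -0.1076, 0.0825]
tool_rot: [-3.141, 0.0, 1.526]
force: [-6.9, 0.1, 16.5]
grip_width: -0.0002
finger_force: 7.7
```

>>> carry_out:
  rows:
    - [[0,0,-0.03,0],[0,0,-0.07,0],[0,0,-0.11,0],[0,0,-0.15,0],[0.03,-0.03,-0.18,0],[0.06,-0.06,-0.2,0],[0.09,-0.09,-0.2,0],[0.12,-0.11,-0.2,0],[0.14,-0.13,-0.2,0],[0.14,-0.13,-0.2,0]]

```text
clock: 28.78
position: [0.4439, 0.0429, 0.2834]
tool_rot: [3.14, -0.0, 1.532]
force: [0.7, 1.4, 0.7]
grip_width: -0.0002
finger_force: 0.0
```

```bash
python3 - <<'E'
from h import *
Z.update(square_bar=.08,round_bar=.08)
s=bot.observe();print(np.round(s["position"],4),np.round(s["force"],1),s["clock"])
for c in("scene","top","wrist"):
    f=bot.grab_frame(c);save(f,c+"9.png");print(c);spots(f,["square_bar","round_bar","square_cup_center","round_cup_center"])
    if c=="scene": a=f["pixels"][190:370,220:500]
    if c=="wrist": b=f["pixels"]
im=np.vstack([cv2.resize(a,(600,300)),cv2.resize(b,(600,300))])[:600]
cv2.imwrite("pics/fin.png",im[:,:,::-1])
E
```

```text
[0.4439 0.0429 0.2834] [0.7 1.4 0.7] 28.7833
scene
square_bar 0.65 [275. 280.] [ 0.572 -0.107  0.08 ]
round_bar 0.58 [406. 241.] [0.584 0.177 0.08 ]
square_cup_center 0.84 [488. 334.] [0.841 0.18  0.05 ]
square_cup_center 0.83 [278. 297.] [ 0.587 -0.109  0.05 ]
round_cup_center 0.88 [409. 257.] [0.598 0.178 0.05 ]
round_cup_center 0.56 [140. 364.] [ 0.63 -0.38  0.05]
round_cup_center 0.56 [177. 240.] [ 0.328 -0.225  0.05 ]
top
square_bar 0.55 [366. 240.] [ 0.558 -0.101  0.08 ]
round_bar 0.46 [248. 230.] [0.586 0.187 0.08 ]
square_cup_center 0.88 [365. 230.] [ 0.591 -0.103  0.05 ]
round_cup_center 0.95 [251. 229.] [0.595 0.185 0.05 ]
round_cup_center 0.89 [466. 228.] [ 0.591 -0.357  0.05 ]
round_cup_center 0.71 [414. 352.] [ 0.286 -0.213  0.05 ]
wrist
square_bar 0.97 [448. 350.] [ 0.566 -0.109  0.08 ]
round_bar 0.79 [486.   5.] [0.578 0.183 0.08 ]
round_bar 0.18 [571. 123.] [0.654 0.096 0.08 ]
round_bar 0.15 [453. 198.] [0.563 0.039 0.08 ]
square_cup_center 0.87 [453. 335.] [ 0.581 -0.111  0.05 ]
round_cup_center 0.67 [485.   5.] [0.589 0.189 0.05 ]
```

View pics/fin.png

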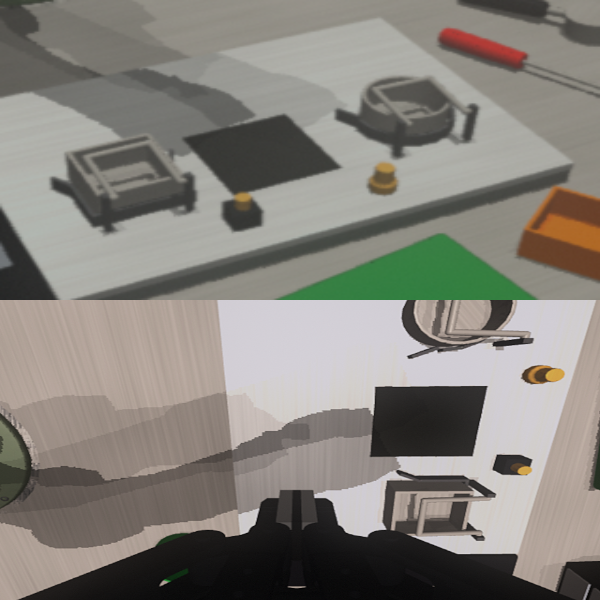

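The montage shows the square cup at (125,170) and the round cup at (408,105), each in its own dock with its bail folded flat over the rim. The pad is empty, and the fitting and the solenoid are in place.

```bash
python3 -c "
from workcell import bot
print(bot.job_done())"
```

```text
the job is handed in; nothing more can be done
None
```

Both cups are seated in their own docks with both bails folded down, and the job was handed in at about 29 s; no verdict came back.

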